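# Load the grinding jar and show the charge to the bench camera

## Robot

A 6-joint arm with a two-finger parallel gripper is mounted at the origin on the work surface. World frame = base frame: x ahead of the robot, y to its left, z up, the work surface at z = 0. Lengths are in m, angles in rad, forces in N, time in s.
With the tool pointing down it reaches from about 0.425 to 0.95 m from the base axis. Payload 3.5 kg.
Tool frame: the origin (TCP) lies midway between the tips of the shut fingers; the grasp point (between the pads) lies 19 mm behind it; z points along the fingers, y is the line along which they close (so a half turn about z gives the same grasp; the last joint's range is limited). The gripper opens to 85 mm and grips with 20 to 120 N. Pads are 22 mm wide; open, the fingers measure 114 mm over their backs; the gripper's body (76 mm by 85 mm) begins 54 mm behind the grasp point. The pads swing forward as they close: fully open they stand 13 mm farther back than shut.
Start: joints at [-1.458, 0.286, 1.577, -0, 1.279, -0.15], TCP at [0.175, -0.652, 0.231] pointing down, gripper open.
Joint ranges: [-2.77, 2.77], [-0.9, 2.22], [0.21, 2.48], [-1.53, 4.67], [0.24, 2.81], [-2.84, 2.84]. Speed limits (rad/s): [2.79, 2.79, 3.14, 3.14, 3.14, 3.14].

## Interface

Orientations are given as a unit quaternion [x, y, z, w].
In Python, from plant import * gives the robot as it stands.
- The arm moves only by the tool move_arm, never from a script. Its argument "moves" is a list of rows, each a list of 3 entries, a list of its own where there are three numbers: the opening, from 0 (shut) to 1 (fully open), then the shift along the tool's x, y, z in m, then the turn, a rotation vector about the tool's x, y, z in rad. A call has exactly 10 rows; each row shifts and turns the commanded pose from where the row before left it, along the tool's axes as they then stand; what a row does not reach is not made up. A row lasts 1/12 s, in which the tool goes at most 41.7 mm and 7.16 degrees, less where a joint would pass 70% of its speed; a pose out of reach is approached as far as the arm can. A call is refused whole if a number of a shift passes 0.0417 or a number of a turn 0.125, either way. A call with a gripper value outside its range is refused whole. The fingers move at their own pace and stop on an object; "grip_force" is the grip in N (left out, the last holds). Time passes only in rows, so rows that do not move let the fingers close, or fill a call up. It gives the time, the measured TCP pose, the force, the opening and the grip force at its end, in the units of the state.
- get_state(): the state, without advancing time (a new reading comes with each control period).
- read_camera(name): name is "scene" or "top" or "wrist"; returns the picture (420x560x3 uint8, red, green, blue); there is no depth.
- camera_params(name): a dict with "fx", "fy", "cx", "cy" (pixels), "rvec" (rotation vector, rad) and "tvec" (3), from world to camera coordinates, as OpenCV has them; the wrist camera has in their place "tool_from_camera" (4x4, takes a point from camera to tool coordinates, whose origin is the TCP and whose axes are the flange's). Camera axes: x right, y down, z forward; pixel columns grow to the right and rows downward; lengths in m; the calibration is good to about 2 mm. A picture is of the moment at which its call begins: read the wrist's pose just before it. camera_params takes no time and is no camera call.
- sign_off(): hands the job in; it is judged then, once.
The state is a dict: "time": time; "qpos": joint angles; "dq": joint speeds; "joint_efforts": joint torques, N m; "eef_pos": TCP position; "tcp_rot": TCP orientation; "contact_force": force on the tool from outside, world axes, zero at the start; "wrist_torque": the same for the moment, N m; "opening": opening from 0.0 (shut) to 1.0 (fully open); "finger_force": force on a finger pad.
Only numpy, scipy, OpenCV 4.12 (cv2) and the standard library are available. Lean on these libraries where they do the work, as an engineer would, in place of code of your own. Each camera call takes 0.05 s, during which the arm holds its last target. There are 200 camera calls.

## Task

Before the lid goes on, lower the large grinding ball gently into the open steel jar (no dropping), leave it lying at the bottom, then take the inspection mirror by its handle and hold its glass over the middle of the jar's mouth, level with the bench camera's lens and leaning at 45 degrees, facing down and squarely towards the camera, so that the camera looking level along the bench sees straight down onto the ball. Finish while still holding the mirror steady like that, clear of the jar; do not put it down. Leave the jar, the smaller balls and everything else on the bench where they are, and keep the fingers off the mirror's round head.

Things in the scene. Friction and masses are not known exactly. Their poses are not given: they have to be found in the camera images.
- jar: Open steel grinding jar on the bench, 3 kg, loose. Outside diameter 130 mm (foot ring 140), height 78 mm, inside diameter 110 mm. The floor is slightly dished, so a ball settles in the middle: lowest point 14.5 mm above the bench, 8 mm higher at the wall. Origin: centre of the underside, z up; the camera stands in the direction of the jar's +x.
- ball_center (a point): Centre of the large grinding ball: white ceramic, 50 mm diameter, about 0.25 kg. It starts in one of the three holes of the ball bar, centre 42 mm above the bench; lying in the jar its centre is 40 mm above the bench.
- ball: The large ball itself (same thing; origin at its underside at the start, turns with it as it rolls; use the centre point).
- ball_small_a_center (a point): Centre of a smaller ball, 30 mm diameter, in another hole of the ball bar; to be left alone.
- ball_small_b_center (a point): Centre of the other smaller ball, 30 mm diameter; to be left alone.
- ball_bar: Fixed grey bar 210 x 36 x 20 mm holding the balls, long along its own x, lying roughly along the bench's x. Three round holes on its centre line at x = -68, 0 and +68 mm. Narrower than the large ball, so fingers that close across it (along its y) pass beside it. Origin: centre of the underside.
- mirror: Inspection mirror, 155 g, level in its rest. Origin: middle of the grip, on the handle's axis, 55 mm above the bench, midway between the rest's uprights (46 mm free along x each side); near the centre of mass. x along the handle to the head, z up. Handle: rubber bar, x -75 to +65 mm, 16 mm wide (y), 14 mm high, then a 15 mm steel knob to x = -89 and a thin neck in front. Grip it across y.
- mirror_head: The mirror's round head, 84 mm diameter, 5 mm thick, rigid with the handle. Origin: centre of the glass, at (135, 0, 0) mm in the mirror's frame. z points out of the glass, the way the mirror faces: (sin 20, 0, -cos 20) in the mirror's frame (degrees). With the handle pointing at the camera and its head end raised 25 degrees it faces 45 degrees down.
- rest: Fixed aluminium rest of the mirror: foot 142 x 62 x 8 mm, two 10 mm thick forked uprights at x = -56 and +56 mm, 36 mm wide, tops of the forks 62 mm above the bench, slot 22 mm wide, handle lying at 48 mm. Origin: centre of the underside; x as the mirror's x.
- lens (a point): Middle of the front of the lens of the fixed bench camera (white box camera on a steel post 244 mm high, foot 90 mm diameter), 200 mm above the bench and 200 mm beyond the jar's axis. The camera looks level along this point's own -x axis, straight over the middle of the jar; y to its side, z up.
- jar_lid: Bystander: the jar's lid, steel, 132 mm diameter, 40 mm high with knob, lying on the bench between robot and jar. Origin: centre of underside.
- wash_bottle: Bystander: white wash bottle with green cap, 72 mm diameter, 205 mm high. Origin: centre of underside.
- reagent_bottle: Bystander: amber jar with white cap, 68 mm diameter, 130 mm high. Origin: centre of underside.
- beaker: Bystander: small glass beaker, 68 mm diameter, 90 mm high. Origin: centre of underside.
- mortar: Bystander: white mortar, 110 mm diameter, 60 mm high. Origin: centre of underside.
- scoop: Bystander: steel spoon lying on the bench, 180 mm long. Origin: middle, underside.
There are look-alikes about, which are no part of the job. What is shaped like the part that bears lens but purple or turquoise is not meant.

How it is judged:
By the outcome, as a careful person would: the job done as asked, in the order asked, and still so for the second after the job is handed in, while the arm keeps its last pose, push and grip.
It also fails if it takes over 54 s, if anything falls off the work surface, if the arm or the gripper's body presses on something with over 40 N, if the wrist force passes 120 N, or if a joint passes its speed limit or range.

## Working session

There is one attempt and no reset: what is moved stays moved. The work goes in short steps, Python scripts to look and compute and a tool call to move; the robot and the scene stay as the last step left them, time stands still between calls to the robot, and variables do not carry over. Pictures are saved under pics/ and viewed, at most 10 in all, crops included, and the job is handed in when it is done.

Besides the shell and the picture viewer there is one more tool, called after "Emit:" by a JSON object that holds its "op" and its "data", one argument or row to a line. move_arm: Moves the arm, as the interface text tells. Its arguments: {"type":"object","properties":{"moves":{"type":"array"},"grip_force":{"type":"number"}},"required":["moves"]}

```bash
mkdir -p pics; ls; python3 - <<'E'
from plant import *
import cv2
s=get_state();print(s)
for n in("scene","top"):
    cv2.imwrite(f"pics/{n}0.png",cv2.cvtColor(read_camera(n),cv2.COLOR_RGB2BGR));print(n,camera_params(n))
print(camera_params("wrist"))
E
```

```text
pics
{'time': 0.0, 'qpos': array([-1.45799085e+00,  2.87201579e-01,  1.57817529e+00, -8.59743869e-06,
        1.27859126e+00, -1.49973220e-01]), 'dq': array([-2.50861178e-04,  3.63488882e-04,  2.41950551e-05,  4.09908344e-04,
        1.40190045e-04, -6.78445404e-04]), 'joint_efforts': array([-1.20991659e-03, -4.05977476e+01, -2.92629129e+01, -2.32163411e-04,
        5.80382664e-03,  8.83711749e-06]), 'eef_pos': array([ 0.17531077, -0.65115876,  0.22992416]), 'tcp_rot': array([ 9.91379968e-01,  1.31012780e-01,  1.79571510e-05, -1.18760751e-03]), 'contact_force': array([ 0.45409666,  0.17458985, -0.79075409]), 'wrist_torque': array([0.0414642 , 0.00165253, 0.03108525]), 'finger_force': 0.0, 'opening': 1.0000207358940414}
scene {'fx': 409.1127522580744, 'fy': 409.1127522580744, 'cx': 282.6258087283087, 'cy': 206.82864318703326, 'rvec': array([ 0.89801093,  2.70680638, -0.76677776]), 'tvec': array([ 0.44709352, -0.23481417,  1.44434592])}
top {'fx': 492.83003171828625, 'fy': 492.83003171828625, 'cx': 282.32345435483774, 'cy': 212.90990016263612, 'rvec': array([ 2.15091943, -2.18333156,  0.07977515]), 'tvec': array([0.03642641, 0.60332856, 1.54742507])}
{'fx': 312.1877496054623, 'fy': 312.1877496054623, 'cx': 282.2954760093253, 'cy': 211.89335606289688, 'tool_from_camera': array([[ 6.66141061e-04, -9.63950327e-01, -2.66081421e-01,
         6.84365289e-02],
       [ 9.99999545e-01,  4.60447467e-04,  8.35429507e-04,
         5.09800465e-04],
       [-6.82796031e-04, -2.66081857e-01,  9.63950195e-01,
        -1.42418054e-01],
       [ 0.00000000e+00,  0.00000000e+00,  0.00000000e+00,
         1.00000000e+00]])}
```

View pics/scene0.png

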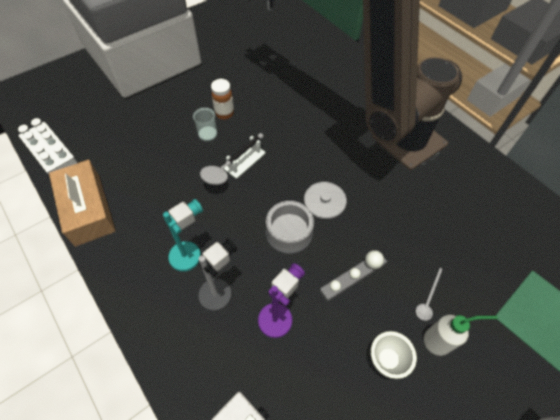

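View pics/top0.png

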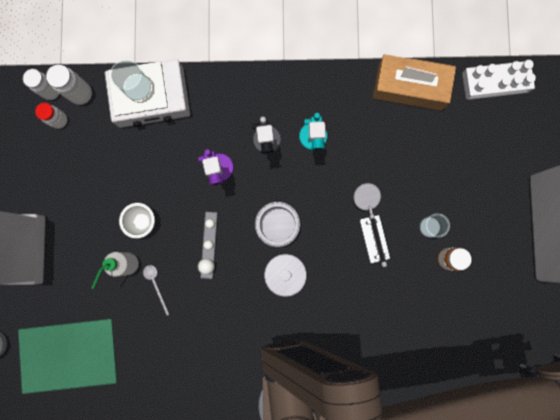

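The scene shows the jar (scene 290,228; top 278,224), the ball bar with the big ball (top 206,267), the mirror and rest (top 374,235), and the grey camera (top 265,135). I'll compute first positions and enlarge the key regions.

```bash
cat > h.py <<'E'
import numpy as np,cv2
from plant import *
from scipy.spatial.transform import Rotation as R
def cam(n,s=None):
    p=camera_params(n);K=np.array([[p['fx'],0,p['cx']],[0,p['fy'],p['cy']],[0,0,1]])
    if n=='wrist':
        T=np.eye(4);T[:3,:3]=R.from_quat(s['tcp_rot']).as_matrix();T[:3,3]=s['eef_pos']
        W=T@p['tool_from_camera'];return K,W[:3,:3],W[:3,3]
    r=R.from_rotvec(p['rvec']).as_matrix();return K,r.T,-r.T@p['tvec']
def at(c,u,v,z):
    K,r,o=c;d=r@np.linalg.solve(K,[u,v,1.]);return o+d*(z-o[2])/d[2]
def proj(c,P):
    K,r,o=c;q=(np.atleast_2d(P)-o)@r@K.T;return q[:,:2]/q[:,2:]
E
python3 - <<'E'
from h import *
np.set_printoptions(precision=4,suppress=True)
t=cam('top');s=cam('scene')
print('cams',t[2],s[2])
for n,u,v,z in [('jar',278,224,.078),('ball',206,267,.042),('sa',208,245,.03),('sb',209,224,.03),('barT',210,213,.02),('barB',207,277,.02),('lid',286,275,.03),('head',367,196,.055),('knob',384,264,.055),('cambox',265,133,.2),('foot',266,140,0),('mortar',137,221,.06)]: print(n,at(t,u,v,z))
for n,u,v,z in [('jar',290,220,.078),('ball',375,259,.042)]: print(n,at(s,u,v,z))
a=cv2.imread('pics/top0.png');b=cv2.imread('pics/scene0.png')
A=cv2.resize(a[90:290,180:410],None,fx=3.45,fy=3,interpolation=3)
A=cv2.resize(a[100:290,190:410],None,fx=3,fy=3,interpolation=3);cv2.imwrite('pics/topc.png',A)
B=cv2.resize(b[120:320,150:400],None,fx=3,fy=3,interpolation=3);cv2.imwrite('pics/scenec.png',B)
E
```

```text
cams [0.4616 0.0021 1.5959] [0.9496 0.4907 1.0948]
jar [0.5651 0.0404 0.078 ]
ball [0.4356 0.2695 0.042 ]
sa [0.5048 0.2652 0.03  ]
sb [0.5717 0.262  0.03  ]
barT [0.6079 0.2604 0.02  ]
barB [0.4035 0.2701 0.02  ]
lid [0.4068 0.0185 0.03  ]
head [ 0.6504 -0.2397  0.055 ]
knob [ 0.4374 -0.286   0.055 ]
cambox [0.8207 0.0714 0.2   ]
foot [0.8486 0.0783 0.    ]
mortar [0.5825 0.4837 0.06  ]
jar [0.5661 0.0419 0.078 ]
ball [0.437  0.2693 0.042 ]
```

View pics/topc.png

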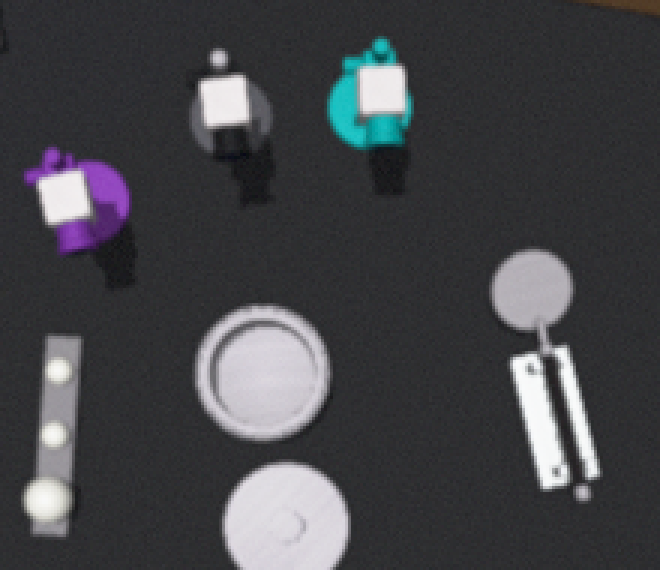

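View pics/scenec.png

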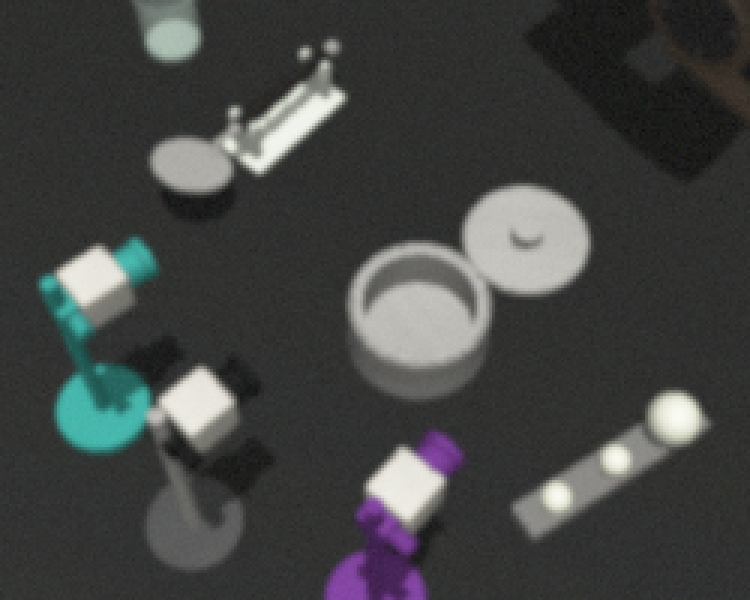

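Emit:
{"op": "move_arm", "data": {
  "moves": [
    [1, [0, 0, -0.01], [0, 0, 0.105]],
    [1, [0, 0, -0.01], [0, 0, 0.105]],
    [1, [0, 0, -0.01], [0, 0, 0.105]],
    [1, [0.0257, -0.0307, 0], [0, 0, 0]],
    [1, [0.0257, -0.0307, 0], [0, 0, 0]],
    [1, [0.0257, -0.0307, 0], [0, 0, 0]],
    [1, [0.0257, -0.0307, 0], [0, 0, 0]],
    [1, [0.0257, -0.0307, 0], [0, 0, 0]],
    [1, [0.0257, -0.0307, 0], [0, 0, 0]],
    [1, [0.0257, -0.0307, 0], [0, 0, 0]]
  ]
}}

```text
time: 0.93
eef_pos: [0.3671, -0.4447, 0.2608]
tcp_rot: [1.0, -0.026, -0.0, -0.0]
contact_force: [0.8, -0.1, 0.0]
opening: 1.001
finger_force: 0.0
```

Emit:
{"op": "move_arm", "data": {
  "moves": [
    [1, [0.0257, -0.0307, 0], [0, 0, 0]],
    [1, [0.0257, -0.0307, 0], [0, 0, 0]],
    [1, [0.0257, -0.0307, 0], [0, 0, 0]],
    [1, [0.0257, -0.0307, 0], [0, 0, 0]],
    [1, [0.0257, -0.0307, 0], [0, 0, 0]],
    [1, [0.0257, -0.0307, 0], [0, 0, 0]],
    [1, [0, 0, 0], [0, 0, 0]],
    [1, [0, 0, 0], [0, 0, 0]],
    [1, [0, 0, 0], [0, 0, 0]],
    [1, [0, 0, 0], [0, 0, 0]]
  ]
}}

```text
time: 1.77
eef_pos: [0.5291, -0.2714, 0.2609]
tcp_rot: [1.0, -0.027, -0.0, -0.0]
contact_force: [-0.6, -0.5, 0.5]
opening: 0.998
finger_force: 0.0
```

```bash
python3 - <<'E'
from h import *
np.set_printoptions(precision=4,suppress=True)
s=get_state();print(s['time'],s['qpos'],s['eef_pos'],s['tcp_rot'])
im=read_camera('wrist');np.savez('w1.npz',im=im,p=s['eef_pos'],q=s['tcp_rot'],j=s['qpos'])
cv2.imwrite('pics/w1.png',cv2.cvtColor(im,cv2.COLOR_RGB2BGR))
E
```

```text
1.7667 [-0.6443  0.0895  1.749  -0.0004  1.3038  0.98  ] [ 0.5291 -0.2714  0.2609] [ 0.9996 -0.0267 -0.0004 -0.0001]
```

View pics/w1.png

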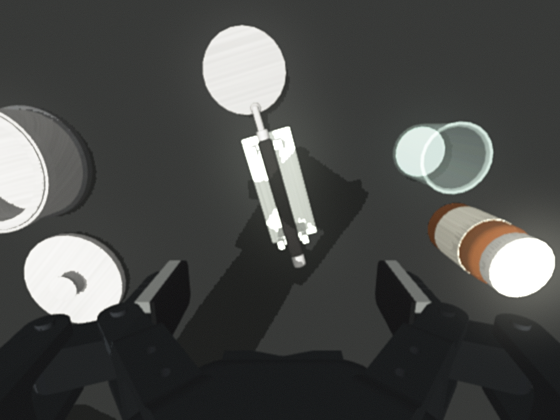

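The wrist view shows the mirror head at (244,70), the knob at (299,261), and the handle in the white rest between the forks. The jar is at left (10,170), with the lid at (75,278).

```bash
python3 - <<'E'
from h import *
np.set_printoptions(precision=4,suppress=True)
d=np.load('w1.npz');s={'eef_pos':d['p'],'tcp_rot':d['q']};c=cam('wrist',s)
h=at(c,244.5,70,.057);k=at(c,298.5,260.5,.06);print('head',h,'knob',k,np.linalg.norm((h-k)[:2]))
v=(h-k)[:2];print('yaw',np.degrees(np.arctan2(v[1],v[0])),'origin',h[:2]-.135*v/np.linalg.norm(v))
t=cam('top')
def f(x,y,z,n=0):return at(t,190+(x+.5)/3-.5,100+(y+.5)/3-.5,z)
jar=f(262,372,.078);print('jar top',jar,'lid',f(287,522,.02))
b=f(225,100,.222);print('boxtop',b,np.degrees(np.arctan2(*(b-jar)[1::-1])))
for p in [((203,128),(200,79)),((250,122),(245,73)),((203,128),(250,122)),((200,79),(245,73))]:
    e=f(*p[1],.222)-f(*p[0],.222);print('edge',e[:2],np.degrees(np.arctan2(e[1],e[0])))
l=f(229.5,157,.218);print('lens front top',l,np.degrees(np.arctan2(*(l-jar)[1::-1])),np.linalg.norm((l-jar)[:2]))
sc=cam('scene')
for q in [3,5,7,9]:
  q=np.radians(q);L=jar[:2]+.2*np.array([np.cos(q),np.sin(q)]);P=np.r_[L,.2];print(np.degrees(q),L,'top crop',(proj(t,P)[0]-[190,100])*3+1,'scene crop',(proj(sc,P)[0]-[150,120])*3+1)
E
```

```text
head [ 0.6543 -0.2398  0.057 ] knob [ 0.4418 -0.2866  0.06  ] 0.21768071692732982
yaw 12.418218396494197 origin [ 0.5225 -0.2688]
jar top [0.5661 0.0435 0.078 ] lid [0.4106 0.0207 0.02  ]
boxtop [0.815  0.0712 0.222 ] 6.358882375426495
edge [0.0474 0.0024] 2.8958623969981874
edge [0.0474 0.0042] 5.011096974675942
edge [ 0.005  -0.0446] -83.64821793140813
edge [ 0.005  -0.0428] -83.33338424820994
lens front top [0.761  0.0678 0.218 ] 7.102119359732716 0.19635379883582427
3.0000000000000004 [0.7659 0.054 ] top crop [244.7664 155.7372] scene crop [240.2414 362.2824]
5.0 [0.7654 0.0609] top crop [237.5179 156.3653] scene crop [245.4337 368.1053]
7.0 [0.7647 0.0679] top crop [230.295  157.2421] scene crop [250.891  373.7815]
9.0 [0.7637 0.0748] top crop [223.1062 158.3665] scene crop [256.6073 379.3013]
```

Emit:
{"op": "move_arm", "data": {
  "moves": [
    [1, [-0.0087, -0.0382, 0], [0, 0, 0]],
    [1, [-0.0087, -0.0382, 0], [0, 0, 0]],
    [1, [-0.0087, -0.0382, 0], [0, 0, 0]],
    [1, [-0.0087, -0.0382, 0], [0, 0, 0]],
    [1, [-0.0087, -0.0382, 0], [0, 0, 0]],
    [1, [-0.0087, -0.0382, 0], [0, 0, 0]],
    [1, [-0.0087, -0.0382, 0], [0, 0, 0]],
    [1, [0, 0, 0], [0, 0, 0]],
    [1, [0, 0, 0], [0, 0, 0]],
    [1, [0, 0, 0], [0, 0, 0]]
  ]
}}

```text
time: 2.65
eef_pos: [0.4831, -0.0016, 0.2615]
tcp_rot: [1.0, -0.027, 0.0, 0.0]
contact_force: [-0.0, -0.2, -0.3]
opening: 1.0
finger_force: 0.0
```

```bash
python3 - <<'E'
from h import *
np.set_printoptions(precision=4,suppress=True)
s=get_state();print(s['time'],s['qpos'],s['eef_pos'],s['tcp_rot'])
im=read_camera('wrist');np.savez('w2.npz',im=im,p=s['eef_pos'],q=s['tcp_rot'],j=s['qpos'])
cv2.imwrite('pics/w2.png',cv2.cvtColor(im,cv2.COLOR_RGB2BGR))
E
```

```text
2.65 [-0.2134 -0.1725  2.0012 -0.0007  1.3123  1.4108] [ 0.4831 -0.0016  0.2615] [ 0.9996 -0.0266  0.0003  0.0004]
```

View pics/w2.png

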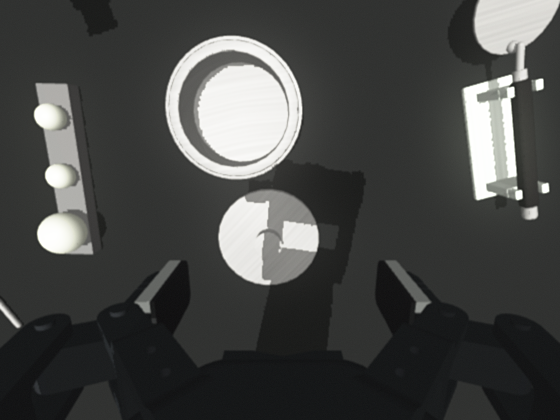

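The wrist view shows the jar rim centred at about (234,108), the large ball at (62,233), the small balls at (51,116) and (61,176), and the lid at (268,237).

```bash
python3 - <<'E'
from h import *
np.set_printoptions(precision=4,suppress=True)
d=np.load('w2.npz');s={'eef_pos':d['p'],'tcp_rot':d['q']};c=cam('wrist',s)
jar=at(c,233.5,108.5,.078)
print('jar',jar,'R',np.linalg.norm(at(c,165,108,.078)-at(c,302,108,.078)))
for n,u,v,z in [('ball',62,232,.042),('a',61,176,.03),('b',51,116,.03),('knob',530,213,.055),('lid',268,237,.015)]:print(n,at(c,u,v,z))
th=np.linspace(0,6.3,60)
t=cam('top');img=cv2.imread('pics/top0.png');g=cv2.cvtColor(img,cv2.COLOR_BGR2HSV)
# circle fits in top: white ball
m=((g[...,2]>150)).astype(np.uint8);
n,l,st,ce=cv2.connectedComponentsWithStats(m[250:285,190:222]);
for i in range(1,n):
  if st[i,4]>40: print('topball',ce[i]+[190,250],st[i],at(t,*(ce[i]+[190,250]),.042))
E
```

```text
jar [0.5706 0.0418 0.078 ] R 0.1358610711274119
ball [0.4407 0.2698 0.042 ]
a [0.5075 0.2631 0.03  ]
b [0.5763 0.258  0.03  ]
knob [ 0.4389 -0.288   0.055 ]
lid [0.4111 0.0205 0.015 ]
topball [205.9314 263.3935] [  8   0  15  27 277] [0.4468 0.2697 0.042 ]
```

Emit:
{"op": "move_arm", "data": {
  "moves": [
    [1, [-0.0084, -0.0384, 0], [0, 0, 0]],
    [1, [-0.0084, -0.0384, 0], [0, 0, 0]],
    [1, [-0.0084, -0.0384, 0], [0, 0, 0]],
    [1, [-0.0084, -0.0384, 0], [0, 0, 0]],
    [1, [-0.0084, -0.0384, 0], [0, 0, 0]],
    [1, [-0.0084, -0.0384, 0], [0, 0, 0]],
    [1, [-0.0084, -0.0384, 0], [0, 0, 0.016]],
    [1, [0, 0, 0.03], [0, 0, 0]],
    [1, [0, 0, 0.03], [0, 0, 0]],
    [1, [0, 0, 0.03], [0, 0, 0]]
  ]
}}

```text
time: 3.53
eef_pos: [0.4398, 0.2706, 0.1708]
tcp_rot: [0.999, -0.035, 0.001, -0.0]
contact_force: [0.2, 0.5, -0.3]
opening: 1.001
finger_force: 0.0
```

```bash
python3 - <<'E'
from h import *
np.set_printoptions(precision=4,suppress=True)
s=get_state();print(s['time'],s['qpos'],s['eef_pos'],s['tcp_rot'])
im=read_camera('wrist');c=cam('wrist',s)
cv2.imwrite('pics/w3.png',cv2.cvtColor(im,cv2.COLOR_RGB2BGR))
print(proj(c,[.4385,.2697,.042]))
m=(im.min(2)>140).astype(np.uint8);n,l,st,ce=cv2.connectedComponentsWithStats(m)
for i in range(1,n):
  if st[i,4]>300: print(ce[i],st[i],at(c,*ce[i],.042))
E
```

```text
3.5333 [ 0.355  -0.0066  2.0188 -0.0004  1.1275  1.9953] [0.4398 0.2706 0.1708] [ 0.9994 -0.0346  0.001  -0.0002]
[[283.0467 206.7387]]
[23.075  53.1284] [   0    0   54  115 5157] [0.5777 0.4663 0.042 ]
[283.7319 115.132 ] [ 257    0   54  232 9570] [0.5168 0.2638 0.042 ]
[535.6706  47.4699] [ 505    0   55  113 4875] [0.5541 0.0623 0.042 ]
[519.9237 212.4418] [ 471  144   89  131 9028] [0.4185 0.0569 0.042 ]
[ 18.8863 180.7421] [  0 169  49  29 915] [0.4779 0.4992 0.042 ]
[108.4546 231.0542] [  83  204   62   79 1696] [0.4265 0.4309 0.042 ]
```

View pics/w3.png

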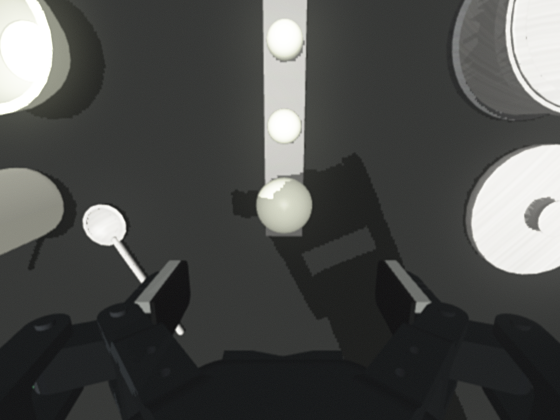

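The ball is at (284,206), within 1 px of the prediction. The bar runs vertical in the image, so the fingers straddle it; descending and gripping.

Emit:
{"op": "move_arm", "data": {
  "moves": [
    [1, [0, 0, 0.038], [0, 0, 0]],
    [1, [0, 0, 0.038], [0, 0, 0]],
    [1, [0, 0, 0.038], [0, 0, 0]],
    [1, [0, 0, 0.024], [0, 0, 0]],
    [1, [0, 0, 0.012], [0, 0, 0]],
    [1, [0, 0, 0], [0, 0, 0]],
    [0, [0, 0, 0], [0, 0, 0]],
    [0, [0, 0, 0], [0, 0, 0]],
    [0, [0, 0, 0], [0, 0, 0]],
    [0, [0, 0, 0], [0, 0, 0]]
  ],
  "grip_force": 35
}}

```text
time: 4.42
eef_pos: [0.4405, 0.2708, 0.0245]
tcp_rot: [0.999, -0.033, 0.002, 0.0]
contact_force: [-0.6, -3.2, 7.7]
opening: 0.568
finger_force: 34.8
```

Emit:
{"op": "move_arm", "data": {
  "moves": [
    [0, [0, 0, 0], [0, 0, 0]],
    [0, [0, 0, 0], [0, 0, 0]],
    [0, [0, 0, 0], [0, 0, 0]],
    [0, [0, 0, 0], [0, 0, 0]],
    [0, [0, 0, 0], [0, 0, 0]],
    [0, [0, 0, 0], [0, 0, 0]],
    [0, [0, 0, -0.005], [0, 0, 0]],
    [0, [0, 0, -0.01], [0, 0, 0]],
    [0, [0, 0, -0.02], [0, 0, 0]],
    [0, [0, 0, 0], [0, 0, 0]]
  ]
}}

```text
time: 5.25
eef_pos: [0.4409, 0.2723, 0.0606]
tcp_rot: [0.999, -0.034, 0.004, -0.002]
contact_force: [0.4, 0.9, -1.8]
opening: 0.564
finger_force: 36.7
```

Emit:
{"op": "move_arm", "data": {
  "moves": [
    [0, [0, 0, -0.03], [0, 0, 0]],
    [0, [0, 0, -0.04], [0, 0, 0]],
    [0, [0.012, 0.018, -0.01], [0, 0, 0]],
    [0, [0.02, 0.031, 0], [0, 0, 0]],
    [0, [0.02, 0.031, 0], [0, 0, 0]],
    [0, [0.02, 0.031, 0], [0, 0, 0]],
    [0, [0.02, 0.031, 0], [0, 0, 0]],
    [0, [0.02, 0.031, 0], [0, 0, 0]],
    [0, [0.018, 0.029, 0], [0, 0, 0]],
    [0, [0.0128, 0.0183, 0], [0, 0, 0]]
  ]
}}

```text
time: 6.08
eef_pos: [0.5669, 0.0387, 0.1364]
tcp_rot: [0.999, -0.035, 0.001, 0.0]
contact_force: [0.0, -0.1, -2.3]
opening: 0.563
finger_force: 37.3
```

Emit:
{"op": "move_arm", "data": {
  "moves": [
    [0, [0, 0, 0], [0, 0, 0]],
    [0, [0, 0, 0], [0, 0, 0]],
    [0, [0, 0, 0.006], [0, 0, 0]],
    [0, [0, 0, 0], [0, 0, 0]],
    [0, [0, 0, 0], [0, 0, 0]],
    [0, [0, 0, 0], [0, 0, 0]],
    [0, [0, 0, 0], [0, 0, 0]],
    [0, [0, 0, 0], [0, 0, 0]],
    [0, [0, 0, 0], [0, 0, 0]],
    [0, [0, 0, 0], [0, 0, 0]]
  ]
}}

```text
time: 6.92
eef_pos: [0.5658, 0.0417, 0.1305]
tcp_rot: [0.999, -0.034, 0.0, -0.0]
contact_force: [-0.3, 1.5, -1.9]
opening: 0.564
finger_force: 37.3
```

```bash
python3 - <<'E'
from h import *
np.set_printoptions(precision=4,suppress=True)
s=get_state();print(s['time'],s['qpos'],s['eef_pos'],s['tcp_rot'],s['contact_force'])
im=read_camera('wrist');c=cam('wrist',s)
o=cv2.cvtColor(im,cv2.COLOR_RGB2BGR)
th=np.linspace(0,2*np.pi,73)
for (x,y),col in [((.5685,.0425),(0,0,255))]:
  for r in (.055,.065):
    P=np.c_[x+r*np.cos(th),y+r*np.sin(th),0*th+.078];cv2.polylines(o,[proj(c,P).round().astype(int)],True,col,1)
cv2.imwrite('pics/w4.png',o)
E
```

```text
6.9167 [-0.1053  0.1564  1.9257  0.      1.0592  1.5334] [0.5658 0.0417 0.1305] [ 0.9994 -0.034   0.0002 -0.    ] [-0.2703  1.5294 -1.8516]
```

View pics/w4.png

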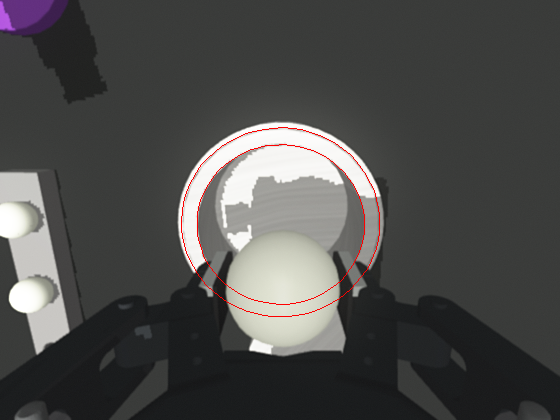

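The ball hangs between the fingers at (283,290). The jar rim lies about 3 px farther forward than my overlay, so I correct x by +4.5 mm and lower.

Emit:
{"op": "move_arm", "data": {
  "moves": [
    [0, [0.0044, -0.0013, 0], [0, 0, 0]],
    [0, [0, 0, 0.015], [0, 0, 0]],
    [0, [0, 0, 0.025], [0, 0, 0]],
    [0, [0, 0, 0.025], [0, 0, 0]],
    [0, [0, 0, 0.018], [0, 0, 0]],
    [0, [0, 0, 0.01], [0, 0, 0]],
    [0, [0, 0, 0.005], [0, 0, 0]],
    [0, [0, 0, 0.002], [0, 0, 0]],
    [0, [0, 0, 0], [0, 0, 0]],
    [0, [0, 0, 0], [0, 0, 0]]
  ]
}}

```text
time: 7.8
eef_pos: [0.5714, 0.0424, 0.0317]
tcp_rot: [0.999, -0.034, 0.001, 0.0]
contact_force: [0.8, -0.1, -2.0]
opening: 0.562
finger_force: 37.3
```

```bash
python3 - <<'E'
from h import *
np.set_printoptions(precision=4,suppress=True)
s=get_state();print(s['time'],s['eef_pos'],s['tcp_rot'],s['contact_force'],s['wrist_torque'])
E
```

```text
7.8 [0.5714 0.0424 0.0317] [ 0.9994 -0.0341  0.0013  0.0001] [ 0.7919 -0.1002 -1.9921] [ 0.0835 -0.0008  0.0243]
```

Emit:
{"op": "move_arm", "data": {
  "moves": [
    [0, [0, 0, 0.002], [0, 0, 0]],
    [0, [0, 0, 0.002], [0, 0, 0]],
    [0, [0, 0, 0.001], [0, 0, 0]],
    [0, [0, 0, 0.001], [0, 0, 0]],
    [0, [0, 0, 0.001], [0, 0, 0]],
    [0, [0, 0, 0.0005], [0, 0, 0]],
    [0, [0, 0, 0.0005], [0, 0, 0]],
    [0, [0, 0, 0], [0, 0, 0]],
    [0, [0, 0, 0], [0, 0, 0]],
    [0, [0, 0, 0], [0, 0, 0]]
  ]
}}

```text
time: 8.63
eef_pos: [0.5736, 0.0423, 0.0289]
tcp_rot: [0.999, -0.035, 0.003, 0.0]
contact_force: [-10.4, -0.4, 22.6]
opening: 0.57
finger_force: 40.8
```

```bash
python3 - <<'E'
from h import *
np.set_printoptions(precision=4,suppress=True)
s=get_state();print(s['time'],s['qpos'],s['eef_pos'],s['tcp_rot'],s['contact_force'],s['wrist_torque'])
im=read_camera('wrist');cv2.imwrite('pics/w5.png',cv2.cvtColor(im,cv2.COLOR_RGB2BGR))
a=cv2.cvtColor(cv2.imread('pics/w4.png'),cv2.COLOR_BGR2RGB)
for n,x in(('w4',a),('w5',im)):
    x=x.astype(int);m=((x[...,0]-x[...,2]>8)&(x[...,0]-x[...,2]<60)&(x[...,0]>60)).astype(np.uint8)
    k,l,st,ce=cv2.connectedComponentsWithStats(m);i=1+np.argmax(st[1:,4]);print(n,st[i],ce[i])
E
```

```text
8.6333 [-0.1029  0.3182  1.9485  0.0003  0.8689  1.5369] [0.5736 0.0423 0.0289] [ 0.9994 -0.0346  0.003   0.0001] [-10.3957  -0.3856  22.638 ] [ 0.1399  1.0187 -0.2438]
w4 [  226   230   114   117 10194] [282.388 287.894]
w5 [  226   230   114   118 10413] [282.355  288.3043]
```

```bash
python3 - <<'E'
import cv2
a=cv2.imread('pics/w5.png');cv2.imwrite('pics/w5c.png',cv2.resize(a[100:400,80:480],None,fx=2,fy=2,interpolation=3))
E
```

```text
(no output)
```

View pics/w5c.png

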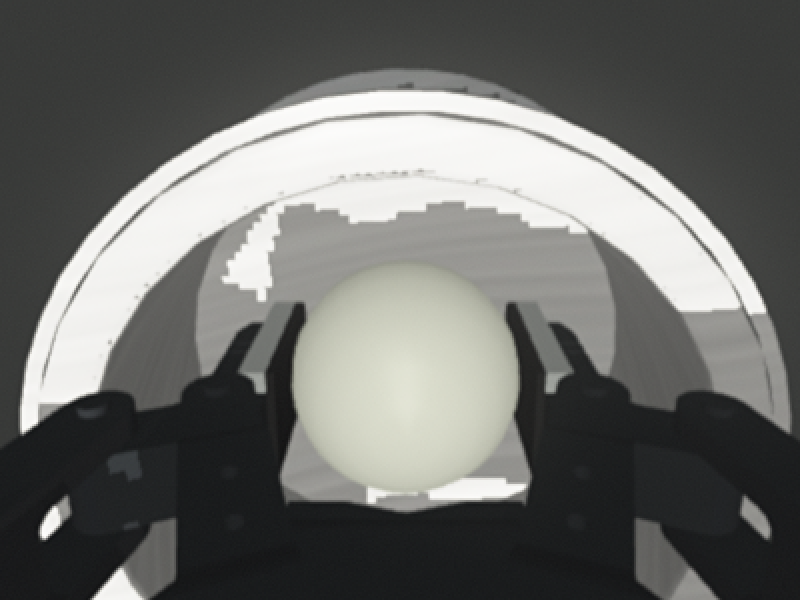

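The crop shows the outer finger knuckles (crop 90,405 and 715,400) resting on the jar rim while the ball is still about 6 mm above the floor. The ball sits too far up in the pads. I'll return it to its hole, regrip it nearer the fingertips, and come back.

Emit:
{"op": "move_arm", "data": {
  "moves": [
    [0, [0, 0, -0.01], [0, 0, 0]],
    [0, [0, 0, -0.03], [0, 0, 0]],
    [0, [0, 0, -0.04], [0, 0, 0]],
    [0, [-0.01, -0.015, -0.03], [0, 0, 0]],
    [0, [-0.02, -0.03, 0], [0, 0, 0]],
    [0, [-0.02, -0.03, 0], [0, 0, 0]],
    [0, [-0.02, -0.03, 0], [0, 0, 0]],
    [0, [-0.02, -0.03, 0], [0, 0, 0]],
    [0, [-0.02, -0.03, 0], [0, 0, 0]],
    [0, [-0.02, -0.03, 0], [0, 0, 0]]
  ]
}}

```text
time: 9.52
eef_pos: [0.4528, 0.2472, 0.1329]
tcp_rot: [0.999, -0.034, 0.001, -0.0]
contact_force: [0.6, -0.2, -1.4]
opening: 0.562
finger_force: 39.6
```

Emit:
{"op": "move_arm", "data": {
  "moves": [
    [0, [-0.0112, -0.016, 0], [0, 0, 0]],
    [0, [-0.006, -0.008, 0.01], [0, 0, 0]],
    [0, [0, 0, 0.02], [0, 0, 0]],
    [0, [0, 0, 0.02], [0, 0, 0]],
    [0, [0, 0, 0.01], [0, 0, 0]],
    [0, [0, 0, 0], [0, 0, 0]],
    [0, [0, 0, 0], [0, 0, 0]],
    [0, [0, 0, 0], [0, 0, 0]],
    [0, [0, 0, 0], [0, 0, 0]],
    [0, [0, 0, 0], [0, 0, 0]]
  ]
}}

```text
time: 10.35
eef_pos: [0.4394, 0.2712, 0.0736]
tcp_rot: [0.999, -0.034, 0.001, -0.0]
contact_force: [-0.4, -0.1, -1.3]
opening: 0.57
finger_force: 39.6
```

```bash
python3 - <<'E'
from h import *
np.set_printoptions(precision=4,suppress=True)
s=get_state();print(s['time'],s['eef_pos'],s['tcp_rot'],s['contact_force'],s['wrist_torque'])
E
```

```text
10.35 [0.4394 0.2712 0.0736] [ 0.9994 -0.0343  0.0012 -0.0005] [-0.4083 -0.066  -1.3247] [-0.0211  0.0128 -0.0755]
```

Emit:
{"op": "move_arm", "data": {
  "moves": [
    [0, [0, 0, 0.025], [0, 0, 0]],
    [0, [0, 0, 0.014], [0, 0, 0]],
    [0, [0, 0, 0.006], [0, 0, 0]],
    [0, [0, 0, 0.002], [0, 0, 0]],
    [0, [0, 0, 0.001], [0, 0, 0]],
    [0, [0, 0, 0.001], [0, 0, 0]],
    [0, [0, 0, 0], [0, 0, 0]],
    [0, [0, 0, 0], [0, 0, 0]],
    [0.58, [0, 0, 0], [0, 0, 0]],
    [0.62, [0, 0, 0], [0, 0, 0]]
  ]
}}

```text
time: 11.18
eef_pos: [0.4393, 0.2714, 0.0241]
tcp_rot: [0.999, -0.034, 0.001, -0.001]
contact_force: [-0.3, -0.7, 0.9]
opening: 0.623
finger_force: 0.4
```

Emit:
{"op": "move_arm", "data": {
  "moves": [
    [0.66, [0, 0, 0], [0, 0, 0]],
    [0.66, [0, 0, 0], [0, 0, 0]],
    [0.66, [0, 0, -0.004], [0, 0, 0]],
    [0.66, [0, 0, -0.004], [0, 0, 0]],
    [0.66, [0, 0, 0], [0, 0, 0]],
    [0.66, [0, 0, 0], [0, 0, 0]],
    [0.66, [0, 0, 0], [0, 0, 0]],
    [0.66, [0, 0, 0], [0, 0, 0]],
    [0.66, [0, 0, 0], [0, 0, 0]],
    [0.66, [0, 0, 0], [0, 0, 0]]
  ]
}}

```text
time: 12.02
eef_pos: [0.4382, 0.271, 0.0312]
tcp_rot: [0.999, -0.034, -0.0, 0.0]
contact_force: [0.9, -0.1, 0.0]
opening: 0.659
finger_force: 0.0
```

```bash
python3 - <<'E'
from h import *
np.set_printoptions(precision=4,suppress=True)
s=get_state();print(s['time'],s['eef_pos'],s['tcp_rot'],s['contact_force'],s['opening'])
im=read_camera('wrist');c=cam('wrist',s);print(proj(c,[.439,.2698,.042]))
x=im.astype(int);m=((x[...,0]-x[...,2]>8)&(x[...,0]-x[...,2]<60)&(x[...,0]>60)).astype(np.uint8)
k,l,st,ce=cv2.connectedComponentsWithStats(m);i=1+np.argmax(st[1:,4]);print(st[i],ce[i])
# apparent tool offset of the ball
p=camera_params('wrist');al=[np.arctan((v-p['cy'])/p['fy']) for v in(st[i][1],st[i][1]+st[i][3])]
D=.025/np.sin((al[1]-al[0])/2);mm=sum(al)/2;print(p['tool_from_camera']@[0,D*np.sin(mm),D*np.cos(mm),1])
E
```

```text
12.0167 [0.4382 0.271  0.0312] [ 0.9994 -0.0341 -0.0001  0.    ] [ 0.9379 -0.123   0.0432] 0.6591746390221292
[[284.2601 277.0327]]
[ 231  221  110  112 3624] [284.902  265.8159]
[ 0.002   0.0002 -0.0109  1.    ]
```

Emit:
{"op": "move_arm", "data": {
  "moves": [
    [0.66, [0.0015, 0, -0.0025], [0, 0, 0]],
    [0.66, [0, 0, 0], [0, 0, 0]],
    [0, [0, 0, 0], [0, 0, 0]],
    [0, [0, 0, 0], [0, 0, 0]],
    [0, [0, 0, 0], [0, 0, 0]],
    [0, [0, 0, 0], [0, 0, 0]],
    [0, [0, 0, -0.005], [0, 0, 0]],
    [0, [0, 0, -0.01], [0, 0, 0]],
    [0, [0, 0, -0.02], [0, 0, 0]],
    [0, [0, 0, 0], [0, 0, 0]]
  ],
  "grip_force": 35
}}

```text
time: 12.9
eef_pos: [0.442, 0.272, 0.0723]
tcp_rot: [0.999, -0.034, 0.003, -0.001]
contact_force: [1.9, 0.5, -0.7]
opening: 0.565
finger_force: 36.7
```

```bash
cat > b.py <<'E'
from h import *
np.set_printoptions(precision=4,suppress=True)
s=get_state();print(s['time'],s['eef_pos'],s['tcp_rot'],s['contact_force'],s['opening'])
im=read_camera('wrist')
x=im.astype(int);m=((x[...,0]-x[...,2]>8)&(x[...,0]-x[...,2]<60)&(x[...,0]>60)).astype(np.uint8)
k,l,st,ce=cv2.connectedComponentsWithStats(m);i=1+np.argmax(st[1:,4]);print(st[i],ce[i])
p=camera_params('wrist');al=[np.arctan((v-p['cy'])/p['fy']) for v in(st[i][1],st[i][1]+st[i][3])]
D=.025/np.sin((al[1]-al[0])/2);mm=sum(al)/2;print(p['tool_from_camera']@[0,D*np.sin(mm),D*np.cos(mm),1])
E
python3 b.py
```

```text
12.9 [0.442  0.272  0.0723] [ 0.9994 -0.0341  0.003  -0.0014] [ 1.9246  0.4863 -0.6566] 0.5649904342361115
[ 230  223  106  109 3748] [282.7796 267.5718]
[-0.0001  0.0002 -0.0074  1.    ]
```

Emit:
{"op": "move_arm", "data": {
  "moves": [
    [0, [0, 0, -0.035], [0, 0, 0]],
    [0, [0.006, 0.009, -0.032], [0, 0, 0]],
    [0, [0.02, 0.03, 0], [0, 0, 0]],
    [0, [0.02, 0.03, 0], [0, 0, 0]],
    [0, [0.02, 0.03, 0], [0, 0, 0]],
    [0, [0.02, 0.03, 0], [0, 0, 0]],
    [0, [0.02, 0.03, 0], [0, 0, 0]],
    [0, [0.02, 0.03, 0], [0, 0, 0]],
    [0, [0.014, 0.02, 0], [0, 0, 0]],
    [0, [0.006, 0.0099, 0], [0, 0, 0]]
  ]
}}

```text
time: 13.78
eef_pos: [0.5716, 0.0397, 0.1349]
tcp_rot: [0.999, -0.036, -0.0, 0.0]
contact_force: [0.3, 0.5, -2.6]
opening: 0.562
finger_force: 37.5
```

Emit:
{"op": "move_arm", "data": {
  "moves": [
    [0, [0, 0, 0], [0, 0, 0]],
    [0, [0, 0, 0.01], [0, 0, 0]],
    [0, [0, 0, 0.02], [0, 0, 0]],
    [0, [0, 0, 0.025], [0, 0, 0]],
    [0, [0, 0, 0.02], [0, 0, 0]],
    [0, [0, 0, 0.012], [0, 0, 0]],
    [0, [0, 0, 0.006], [0, 0, 0]],
    [0, [0, 0, 0.002], [0, 0, 0]],
    [0, [0, 0, 0], [0, 0, 0]],
    [0, [0, 0, 0], [0, 0, 0]]
  ]
}}

```text
time: 14.62
eef_pos: [0.5715, 0.0429, 0.042]
tcp_rot: [0.999, -0.034, 0.001, 0.0]
contact_force: [-0.3, 0.1, -2.0]
opening: 0.558
finger_force: 37.5
```

```bash
python3 b.py
```

```text
14.6167 [0.5715 0.0429 0.042 ] [ 0.9994 -0.0338  0.0011  0.    ] [-0.3359  0.0985 -2.0499] 0.5584755526223275
[ 230  223  105  108 8935] [282.3371 276.6738]
[-0.0005  0.0002 -0.0062  1.    ]
```

Emit:
{"op": "move_arm", "data": {
  "moves": [
    [0, [0, 0, 0.003], [0, 0, 0]],
    [0, [0, 0, 0.002], [0, 0, 0]],
    [0, [0, 0, 0.001], [0, 0, 0]],
    [0, [0, 0, 0.001], [0, 0, 0]],
    [0, [0, 0, 0.0005], [0, 0, 0]],
    [0, [0, 0, 0.0005], [0, 0, 0]],
    [0, [0, 0, 0.0005], [0, 0, 0]],
    [0, [0, 0, 0], [0, 0, 0]],
    [0, [0, 0, 0], [0, 0, 0]],
    [0, [0, 0, 0], [0, 0, 0]]
  ]
}}

```text
time: 15.5
eef_pos: [0.5708, 0.0425, 0.0328]
tcp_rot: [0.999, -0.034, 0.0, 0.0]
contact_force: [-0.9, 0.3, 2.2]
opening: 0.564
finger_force: 37.8
```

The ball touches the floor at the expected height (about 4 N of load), so I release it gently.

Emit:
{"op": "move_arm", "data": {
  "moves": [
    [0.58, [0, 0, 0], [0, 0, 0]],
    [0.6, [0, 0, 0], [0, 0, 0]],
    [0.63, [0, 0, 0], [0, 0, 0]],
    [0.66, [0, 0, 0], [0, 0, 0]],
    [0.7, [0, 0, 0], [0, 0, 0]],
    [0.72, [0, 0, 0], [0, 0, 0]],
    [0.72, [0, 0, -0.008], [0, 0, 0]],
    [0.72, [0, 0, -0.02], [0, 0, 0]],
    [0.72, [0, 0, -0.03], [0, 0, 0]],
    [0.72, [0, 0, -0.04], [0, 0, 0]]
  ]
}}

```text
time: 16.33
eef_pos: [0.5682, 0.0428, 0.1288]
tcp_rot: [0.999, -0.034, -0.003, -0.0]
contact_force: [0.8, -0.6, -0.5]
opening: 0.72
finger_force: 0.0
```

Emit:
{"op": "move_arm", "data": {
  "moves": [
    [1, [0, 0, -0.04], [0, 0, 0]],
    [1, [0, 0, -0.04], [0, 0, 0]],
    [1, [0, 0, 0], [0, 0, 0]],
    [1, [0, 0, 0], [0, 0, 0]],
    [1, [0, 0, 0], [0, 0, 0]],
    [1, [0, 0, 0], [0, 0, 0]],
    [1, [0, 0, 0], [0, 0, 0]],
    [1, [0, 0, 0], [0, 0, 0]],
    [1, [0, 0, 0], [0, 0, 0]],
    [1, [0, 0, 0], [0, 0, 0]]
  ]
}}

```text
time: 17.17
eef_pos: [0.5702, 0.0426, 0.2094]
tcp_rot: [0.999, -0.034, -0.001, -0.0]
contact_force: [1.1, -0.4, -0.3]
opening: 1.002
finger_force: 0.0
```

```bash
python3 - <<'E'
from h import *
np.set_printoptions(precision=4,suppress=True)
s=get_state();print(s['time'],s['qpos'],s['eef_pos'],s['tcp_rot'],s['contact_force'],s['opening'])
im=read_camera('wrist');cv2.imwrite('pics/w6.png',cv2.cvtColor(im,cv2.COLOR_RGB2BGR));c=cam('wrist',s)
x=im.astype(int);m=((x[...,0]-x[...,2]>8)&(x[...,0]-x[...,2]<60)&(x[...,0]>60)).astype(np.uint8)
k,l,st,ce=cv2.connectedComponentsWithStats(m)
for i in range(1,k):
  if st[i,4]>500: print(st[i],ce[i],at(c,*ce[i],.040))
t=cam('top');a=read_camera('top');b=cv2.cvtColor(cv2.imread('pics/top0.png'),cv2.COLOR_BGR2RGB)
d=cv2.absdiff(a,b).max(2);print('top jar diff rim region',[(d[200:250,r:r+8]>40).sum() for r in range(250,310,8)])
# rim circle fit in the wrist view at z=.078
g=cv2.cvtColor(im,cv2.COLOR_RGB2GRAY).astype(float)
from scipy.optimize import minimize
th=np.linspace(-1.2,1.2,80)
def edge(q):
  P=lambda r:proj(c,np.c_[q[0]+r*np.cos(th),q[1]+r*np.sin(th),0*th+.078]).astype(np.float32)
  S=lambda P:cv2.remap(g.astype(np.float32),P[:,0].copy(),P[:,1].copy(),1)
  return -(S(P(.063))-S(P(.067))).mean()
best=min(((edge((x,y)),x,y) for x in np.arange(.56,.58,.0005) for y in np.arange(.034,.052,.0005)));print('rim',best)
E
```

```text
17.1667 [-0.1028  0.0804  1.8545  0.      1.2083  1.5362] [0.5702 0.0426 0.2094] [ 0.9994 -0.0341 -0.0008 -0.0001] [ 1.1181 -0.4323 -0.3418] 1.0018008236919145
[ 258  173   49   49 1863] [282.3875 196.6801] [0.5686 0.0422 0.04  ]
top jar diff rim region [np.int64(185), np.int64(282), np.int64(319), np.int64(360), np.int64(360), np.int64(287), np.int64(26), np.int64(0)]
rim (np.float32(-174.3525), np.float64(0.5729999999999986), np.float64(0.04250000000000001))
```

```bash
python3 - <<'E'
from h import *
from scipy.optimize import least_squares
np.set_printoptions(precision=4,suppress=True)
D=[(.17531,-.65116,.22992,.2872,1.57818,1.27859),(.5291,-.2714,.2609,.0895,1.749,1.3038),(.4831,-.0016,.2615,-.1725,2.0012,1.3123),(.4398,.2706,.1708,-.0066,2.0188,1.1275),(.5658,.0417,.1305,.1564,1.9257,1.0592),(.5736,.0423,.0289,.3182,1.9485,.8689),(.5702,.0426,.2094,.0804,1.8545,1.2083)]
D=np.array(D);r=np.hypot(D[:,0],D[:,1])
def mod(p,q2,q3):return p[0]+p[1]*np.sin(q2)+p[2]*np.sin(q2+q3+p[3]),p[4]+p[1]*np.cos(q2)+p[2]*np.cos(q2+q3+p[3])
f=lambda p:np.r_[mod(p,D[:,3],D[:,4])[0]-r,mod(p,D[:,3],D[:,4])[1]-D[:,2]]
s=least_squares(f,[0,.4,.4,-.2,.2]);print(s.x,abs(s.fun).max())
for rr,z in [(.448,.124),(.457,.124),(.47,.13),(.44,.12),(.425,.1)]:
  q=least_squares(lambda q:np.array(mod(s.x,*q))-[rr,z],[-.1,2.1]).x;print(rr,z,q,np.pi-q.sum())
E
```

```text
[ 0.0103  0.4346  0.5692  0.0229 -0.009 ] 0.00059613435353012
0.448 0.124 [-0.1075  2.2087] 1.040419896671616
0.457 0.124 [-0.0854  2.1884] 1.0385067712389695
0.47 0.13 [-0.0628  2.155 ] 1.0493748688919262
0.44 0.12 [-0.1212  2.2293] 1.0335538011956182
0.425 0.1 [-0.126   2.2755] 0.9920544603735011
```

Emit:
{"op": "move_arm", "data": {
  "moves": [
    [1, [-0.0022, 0.026, 0], [0, 0, 0]],
    [1, [-0.003, 0.036, 0], [0, 0, 0]],
    [1, [-0.003, 0.036, 0], [0, 0, 0]],
    [1, [-0.003, 0.036, 0], [0, 0, 0]],
    [1, [-0.003, 0.036, 0.005], [0, 0, 0]],
    [1, [-0.003, 0.036, 0.005], [0, 0, 0]],
    [1, [-0.003, 0.036, 0.01], [0, 0, 0]],
    [1, [-0.003, 0.036, 0.01], [0, 0, 0]],
    [1, [-0.003, 0.036, 0.01], [0, 0, -0.095]],
    [1, [0, 0, 0], [0, 0, -0.095]]
  ]
}}

```text
time: 18.1
eef_pos: [0.5209, -0.2741, 0.1682]
tcp_rot: [0.998, 0.06, -0.001, 0.0]
contact_force: [-0.3, 0.6, -0.6]
opening: 1.0
finger_force: 0.0
```

Emit:
{"op": "move_arm", "data": {
  "moves": [
    [1, [0, 0, 0], [0, 0, -0.0945]],
    [1, [0, 0, 0], [0, 0, 0]],
    [1, [0, 0, 0], [0, 0, 0]],
    [1, [0, 0, 0], [0, 0, 0]],
    [1, [0, 0, 0], [0, 0, 0]],
    [1, [0, 0, 0], [0, 0, 0]],
    [1, [0, 0, 0], [0, 0, 0]],
    [1, [0, 0, 0], [0, 0, 0]],
    [1, [0, 0, 0], [0, 0, 0]],
    [1, [0, 0, 0], [0, 0, 0]]
  ]
}}

```text
time: 18.93
eef_pos: [0.523, -0.2688, 0.1704]
tcp_rot: [0.994, 0.108, 0.0, 0.0]
contact_force: [-0.3, -0.2, 0.4]
opening: 0.998
finger_force: 0.0
```

```bash
python3 - <<'E'
from h import *
np.set_printoptions(precision=4,suppress=True)
s=get_state();print(s['time'],s['qpos'],s['eef_pos'],s['tcp_rot'],s['opening'])
im=read_camera('wrist');c=cam('wrist',s);o=cv2.cvtColor(im,cv2.COLOR_RGB2BGR)
np.savez('w7.npz',im=im,p=s['eef_pos'],q=s['tcp_rot'])
y=np.radians(12.4);O=np.array([.5225,-.2688,.055]);Rm=R.from_euler('z',y).as_matrix()
M=lambda P:proj(c,O+np.array(P)/1000@Rm.T).round().astype(int)
cv2.polylines(o,[M([[-75,-8,7],[65,-8,7],[65,8,7],[-75,8,7]])],True,(0,0,255),1)
cv2.polylines(o,[M([[-71,-31,-47],[71,-31,-47],[71,31,-47],[-71,31,-47]])],True,(0,255,0),1)
for x in(-61,51):cv2.polylines(o,[M([[x,-18,7],[x+10,-18,7],[x+10,18,7],[x,18,7]])],True,(255,0,0),1)
th=np.linspace(0,6.283,60);cv2.polylines(o,[M(np.c_[135+42*np.cos(th)*np.cos(.349),42*np.sin(th),42*np.cos(th)*np.sin(.349)])],True,(0,255,255),1)
cv2.imwrite('pics/w7.png',o)
E
```

```text
18.9333 [-0.6472  0.1542  1.8486  0.      1.1388  0.7073] [ 0.523  -0.2688  0.1704] [0.9942 0.1079 0.     0.    ] 0.9982283287819645
```

View pics/w7.png

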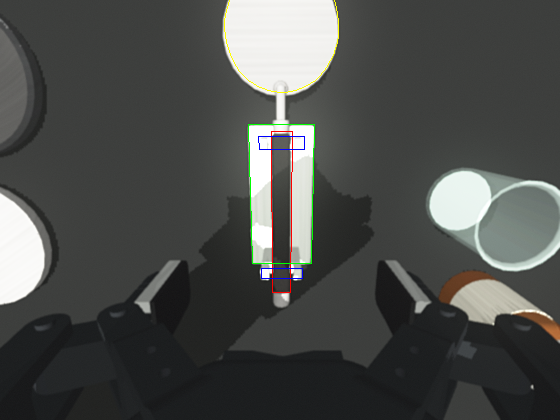

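The overlay of the mirror and rest model (origin 0.5225,-0.2688, yaw 12.4°) matches the image within 1–2 px: neck at (281,105), handle at (282,210), head at (281,30). Now I tilt 25° and descend.

Emit:
{"op": "move_arm", "data": {
  "moves": [
    [1, [0, 0, 0], [0, -0.109, 0]],
    [1, [0, 0, 0], [0, -0.109, 0]],
    [1, [0, 0, 0], [0, -0.109, 0]],
    [1, [0, 0, 0], [0, -0.109, 0]],
    [1, [-0.0063, 0, 0.003], [0, 0, 0]],
    [1, [0.0127, 0, 0.0272], [0, 0, 0]],
    [1, [0.0127, 0, 0.0272], [0, 0, 0]],
    [1, [0, 0, 0], [0, 0, 0]],
    [1, [0, 0, 0], [0, 0, 0]],
    [1, [0, 0, 0], [0, 0, 0]]
  ]
}}

```text
time: 19.82
eef_pos: [0.5165, -0.2709, 0.1117]
tcp_rot: [0.971, 0.105, -0.214, 0.024]
contact_force: [0.6, -0.7, 1.2]
opening: 1.0
finger_force: 0.0
```

```bash
python3 - <<'E'
from h import *
np.set_printoptions(precision=4,suppress=True)
s=get_state();print(s['time'],s['qpos'],s['eef_pos'],s['contact_force'])
T=R.from_quat(s['tcp_rot']).as_matrix();print(T)
m=np.array([np.cos(np.radians(12.4)),np.sin(np.radians(12.4)),0]);O=np.array([.522,-.2688,.055])
g=s['eef_pos']-.019*T[:,2];print('grasp pt in mirror',(g-O)@m,(g-O)@np.cross([0,0,1],m),(g-O)[2])
print('needed in tool',T.T@(O+.002*m-g))
E
```

```text
19.8167 [-0.5332  0.4101  1.6938 -0.2977  1.3735  0.9304] [ 0.5165 -0.2709  0.1117] [ 0.5997 -0.6523  1.2237]
[[ 0.886   0.2143 -0.4112]
 [ 0.1939 -0.9768 -0.0913]
 [-0.4212  0.0012 -0.907 ]]
grasp pt in mirror 0.002158123817757475 -0.000865204771809533 0.07397108945489078
needed in tool [ 0.031  -0.001   0.0672]
```

Emit:
{"op": "move_arm", "data": {
  "moves": [
    [1, [0.0127, -0.001, 0.0272], [0, 0, 0]],
    [1, [0.012, 0, 0.026], [0, 0, 0]],
    [1, [0.0063, 0, 0.0138], [0, 0, 0]],
    [1, [0, 0, 0], [0, 0, 0]],
    [1, [0, 0, 0], [0, 0, 0]],
    [0.5, [0, 0, 0], [0, 0, 0]],
    [0.35, [0, 0, 0], [0, 0, 0]],
    [0.25, [0, 0, 0], [0, 0, 0]],
    [0, [0, 0, 0], [0, 0, 0]],
    [0, [0, 0, 0], [0, 0, 0]]
  ],
  "grip_force": 50
}}

```text
time: 20.65
eef_pos: [0.5162, -0.2696, 0.0372]
tcp_rot: [0.971, 0.105, -0.215, 0.024]
contact_force: [0.1, 0.1, -0.6]
opening: 0.298
finger_force: 0.0
```

Emit:
{"op": "move_arm", "data": {
  "moves": [
    [0, [0, 0, 0], [0, 0, 0]],
    [0, [0, 0, 0], [0, 0, 0]],
    [0, [0, 0, 0], [0, 0, 0]],
    [0, [0, 0, 0], [0, 0, 0]],
    [0, [0, 0, 0], [0, 0, 0]],
    [0, [0, 0, 0], [0, 0, 0]],
    [0, [0, 0, 0], [0, 0, 0]],
    [0, [0, 0, 0], [0, 0, 0]],
    [0, [0, 0, 0], [0, 0, 0]],
    [0, [0, 0, 0], [0, 0, 0]]
  ]
}}

```text
time: 21.48
eef_pos: [0.5162, -0.2696, 0.037]
tcp_rot: [0.971, 0.105, -0.215, 0.024]
contact_force: [1.4, 1.3, 5.1]
opening: 0.177
finger_force: 49.4
```

```bash
cat > g.py <<'E'
from h import *
np.set_printoptions(precision=4,suppress=True)
s=get_state();print(s['time'],s['qpos'],s['eef_pos'],s['tcp_rot'],s['contact_force'],s['wrist_torque'],s['opening'],s['finger_force'])
T=R.from_quat(s['tcp_rot']).as_matrix()
E
python3 - <<'E'
from g import *
print(T)
m=np.array([np.cos(np.radians(12.4)),np.sin(np.radians(12.4)),0]);O=np.array([.522,-.2688,.055])
g=s['eef_pos']-.019*T[:,2];print('grasp pt in mirror',(g-O)@m,(g-O)@np.cross([0,0,1],m),(g-O)[2])
E
```

```text
21.4833 [-0.5316  0.5099  1.7133 -0.3065  1.2608  0.9678] [ 0.5162 -0.2696  0.037 ] [ 0.9707  0.1053 -0.2147  0.0237] [1.4102 1.2633 5.0763] [ 0.1152 -0.0399  0.0518] 0.17658417637637175 49.431912302970886
[[ 0.8856  0.2146 -0.4118]
 [ 0.1943 -0.9767 -0.0911]
 [-0.4218  0.0007 -0.9067]]
grasp pt in mirror 0.002185185294322594 0.00043102288687771497 -0.0007728847608993103
```

Emit:
{"op": "move_arm", "data": {
  "moves": [
    [0, [-0.0042, 0, -0.0091], [0, 0, 0]],
    [0, [-0.0084, 0, -0.0181], [0, 0, 0]],
    [0, [-0.0169, 0, -0.0363], [0, 0, 0]],
    [0, [-0.0169, 0, -0.0363], [0, 0, 0]],
    [0, [-0.0169, 0, -0.0363], [0, 0, 0]],
    [0, [0, 0, 0], [0, 0, 0]],
    [0, [0, 0, 0], [0, 0, 0]],
    [0, [0, 0, 0], [0, 0, 0]],
    [0, [0, 0, 0], [0, 0, 0]],
    [0, [0, 0, 0], [0, 0, 0]]
  ]
}}

```text
time: 22.32
eef_pos: [0.5145, -0.2686, 0.1836]
tcp_rot: [0.97, 0.106, -0.217, 0.022]
contact_force: [0.7, 1.1, -1.2]
opening: 0.176
finger_force: 48.9
```

```bash
cat >> g.py <<'E'
# mirror in tool, from the grasp pose
Tg=R.from_quat([0.9707,0.1053,-0.2147,0.0237]).as_matrix();pg=np.array([.5162,-.2696,.037])
Om=np.array([.522,-.2692,.055]);Rm=R.from_euler('z',12.4,degrees=True).as_matrix()
Rtm=Tg.T@Rm;ptm=Tg.T@(Om-pg)
def ellipse(c,Rw,pw,n=120):
    th=np.linspace(0,2*np.pi,n);a=np.radians(20)
    P=np.c_[135+42*np.cos(th)*np.cos(a),42*np.sin(th),42*np.cos(th)*np.sin(a)]/1000
    return proj(c,pw+P@Rw.T)
E
python3 - <<'E'
from g import *
im=read_camera('wrist');c=cam('wrist',s);cv2.imwrite('pics/w8.png',cv2.cvtColor(im,cv2.COLOR_RGB2BGR))
Rw=T@Rtm;pw=s['eef_pos']+T@ptm;print('mirror x',Rw[:,0],'origin',pw,'\ntool x in mirror frame',Rtm,ptm)
e=ellipse(c,Rw,pw);print('pred',e.min(0),e.max(0))
g=cv2.cvtColor(im,cv2.COLOR_RGB2GRAY)
for th in(90,120,150,180):
  k,l,st,ce=cv2.connectedComponentsWithStats((g>th).astype(np.uint8))
  print(th,[list(st[i]) for i in range(1,k) if st[i,4]>1500])
for r in (5,20,40,60): print(r,np.abs(np.diff(g[r].astype(int))).argsort()[-6:])
E
```

```text
22.3167 [-0.5317  0.3284  1.6589 -0.2921  1.4923  0.8951] [ 0.5145 -0.2686  0.1836] [ 0.9702  0.1057 -0.2171  0.0217] [ 0.6568  1.0738 -1.1785] [ 0.0533 -0.2893  0.0022] 0.1762924250634277 48.88387978076935
mirror x [ 0.9767  0.2146 -0.0044] origin [ 0.5204 -0.2683  0.2016] 
tool x in mirror frame [[ 0.9067 -0.0005 -0.4218]
 [-0.0001 -1.      0.0008]
 [-0.4218 -0.0007 -0.9067]] [-0.0024  0.0009 -0.0187]
pred [  -80.2315 -1678.9154] [652.8727  44.8147]
90 [[np.int32(148), np.int32(0), np.int32(269), np.int32(179), np.int32(18685)], [np.int32(439), np.int32(75), np.int32(121), np.int32(273), np.int32(24311)], [np.int32(0), np.int32(112), np.int32(54), np.int32(102), np.int32(3969)]]
120 [[np.int32(149), np.int32(0), np.int32(267), np.int32(179), np.int32(18368)], [np.int32(439), np.int32(76), np.int32(121), np.int32(245), np.int32(20575)], [np.int32(0), np.int32(113), np.int32(53), np.int32(100), np.int32(3824)]]
150 [[np.int32(151), np.int32(0), np.int32(263), np.int32(178), np.int32(14697)], [np.int32(440), np.int32(76), np.int32(120), np.int32(197), np.int32(13324)], [np.int32(0), np.int32(114), np.int32(49), np.int32(99), np.int32(3326)], [np.int32(480), np.int32(248), np.int32(80), np.int32(73), np.int32(4605)]]
180 [[np.int32(246), np.int32(53), np.int32(25), np.int32(124), np.int32(1851)], [np.int32(295), np.int32(53), np.int32(27), np.int32(124), np.int32(2257)], [np.int32(441), np.int32(79), np.int32(119), np.int32(190), np.int32(9361)], [np.int32(0), np.int32(122), np.int32(48), np.int32(91), np.int32(3189)], [np.int32(482), np.int32(261), np.int32(78), np.int32(59), np.int32(3710)]]
5 [411 154 409 152 153 410]
20 [174 172 173 391 389 390]
40 [205 398 356 357 208 355]
60 [296 297 320 245 246 321]
```

```bash
python3 - <<'E'
from g import *
im=cv2.imread('pics/w8.png');c=cam('wrist',s);g=cv2.cvtColor(im,cv2.COLOR_BGR2GRAY).astype(int)
print('bottom edge cols',[ (x,[int(v) for v in np.where(np.diff((g[:100,x]>110).astype(int))!=0)[0]]) for x in(230,255,275,283,310,330)])
pw=s['eef_pos']+T@ptm
for off in(0,-.005):
 for d in(-4,-2,0,2,4):
  Rw=T@Rtm@R.from_euler('y',d,degrees=True).as_matrix()
  a=np.radians(20);n=Rw@[np.sin(a),0,-np.cos(a)]
  e=ellipse(c,Rw,pw+off*n,4000);e=e[(e[:,1]>-50)&(e[:,1]<80)]
  o=[]
  for r in(5,20,40):
    L=e[(abs(e[:,1]-r)<.6)];o+=[(L[L[:,0]<283,0].mean().round(1),L[L[:,0]>283,0].mean().round(1)) if len(L) else None]
  print(off,d,o,'bottom',e[:,1].max().round(1))
E
```

```text
22.3667 [-0.5317  0.3282  1.6583 -0.2921  1.4923  0.8951] [ 0.5148 -0.2688  0.184 ] [ 0.9702  0.1057 -0.2168  0.0219] [ 0.1093 -0.8225 -2.0137] [ 0.0628 -0.2875  0.0612] 0.1752438919851327 48.883713483810425
bottom edge cols [(230, [48]), (255, []), (275, []), (283, []), (310, []), (330, [49])]
0 -4 [(np.float64(161.6), np.float64(405.7)), (np.float64(185.1), np.float64(382.2)), (np.float64(231.4), np.float64(335.8))] bottom 47.7
0 -2 [(np.float64(168.1), np.float64(399.1)), (np.float64(191.2), np.float64(375.8)), (np.float64(239.1), np.float64(328.0))] bottom 46.0
0 0 [(np.float64(173.4), np.float64(393.8)), (np.float64(196.1), np.float64(370.9)), (np.float64(244.6), np.float64(322.3))] bottom 44.9
0 2 [(np.float64(177.5), np.float64(389.5)), (np.float64(199.6), np.float64(367.3)), (np.float64(248.1), np.float64(318.7))] bottom 44.2
0 4 [(np.float64(180.7), np.float64(386.3)), (np.float64(202.0), np.float64(364.6)), (np.float64(249.5), np.float64(317.2))] bottom 44.1
-0.005 -4 [(np.float64(139.2), np.float64(428.6)), (np.float64(159.9), np.float64(407.8)), (np.float64(194.9), np.float64(372.5))] bottom 60.9
-0.005 -2 [(np.float64(148.1), np.float64(419.6)), (np.float64(168.4), np.float64(399.0)), (np.float64(203.9), np.float64(363.4))] bottom 58.1
-0.005 0 [(np.float64(155.3), np.float64(412.0)), (np.float64(175.3), np.float64(391.8)), (np.float64(211.0), np.float64(356.0))] bottom 56.0
-0.005 2 [(np.float64(161.4), np.float64(405.8)), (np.float64(181.0), np.float64(386.1)), (np.float64(216.7), np.float64(350.1))] bottom 54.4
-0.005 4 [(np.float64(166.3), np.float64(400.9)), (np.float64(185.5), np.float64(381.4)), (np.float64(221.0), np.float64(345.9))] bottom 53.3
```

The edge check shows no slip in the grip (predicted and measured head edges within 2 px). Next, compute the move to the final pose.

```bash
cat > t.py <<'E'
from g import *
def target(jar=(.569,.0423),phi=6.5,z=.2):
    Rg=R.from_euler('ZY',[phi,-25],degrees=True).as_matrix()
    Tt=Rg@Rtm.T;return Tt,np.r_[jar,z]-Rg@[.135,0,0]-Tt@ptm
def report():
    Rw=T@Rtm;pw=s['eef_pos']+T@ptm;a=np.radians(20);n=Rw@[np.sin(a),0,-np.cos(a)]
    print('glass',pw+Rw@[.135,0,0],'normal elev',np.degrees(np.arcsin(n[2])),'azim',np.degrees(np.arctan2(n[1],n[0])))
    Tt,pt=target();rv=R.from_matrix(T.T@Tt).as_rotvec()
    print('target',pt,Tt[:,2],'rotvec tool',rv,'shift in new tool axes',Tt.T@(pt-s['eef_pos']),'in present',T.T@(pt-s['eef_pos']))
E
python3 -c "
from t import *
report()"
```

```text
22.3667 [-0.5317  0.3282  1.6583 -0.2921  1.4923  0.8951] [ 0.5148 -0.2688  0.184 ] [ 0.9702  0.1057 -0.2168  0.0219] [ 0.1093 -0.8225 -2.0137] [ 0.0628 -0.2875  0.0612] 0.1752438919851327 48.883713483810425
glass [ 0.6525 -0.2394  0.2014] normal elev -70.22178120989904 azim 13.051418151453722
target [0.4497 0.0296 0.1242] [ 0.001  -0.0006 -1.    ] rotvec tool [0.0187 0.44   0.1024] shift in new tool axes [-0.0311 -0.3038  0.0595] in present [ 0.0263 -0.3051  0.0548]
```

Emit:
{"op": "move_arm", "data": {
  "moves": [
    [0, [0, 0, 0], [0.0037, 0.088, 0.0205]],
    [0, [0, 0, 0], [0.0037, 0.088, 0.0205]],
    [0, [0, 0, 0], [0.0037, 0.088, 0.0205]],
    [0, [0, 0, 0], [0.0037, 0.088, 0.0205]],
    [0, [0, 0, 0], [0.0037, 0.088, 0.0205]],
    [0, [-0.0025, -0.02, 0.003], [0, 0, 0]],
    [0, [-0.003, -0.03, 0.005], [0, 0, 0]],
    [0, [-0.004, -0.035, 0.006], [0, 0, 0]],
    [0, [-0.004, -0.035, 0.006], [0, 0, 0]],
    [0, [-0.004, -0.035, 0.006], [0, 0, 0]]
  ]
}}

```text
time: 23.2
eef_pos: [0.4797, -0.1161, 0.1583]
tcp_rot: [0.998, 0.056, 0.001, 0.001]
contact_force: [0.1, -0.4, -1.4]
opening: 0.18
finger_force: 48.9
```

Emit:
{"op": "move_arm", "data": {
  "moves": [
    [0, [-0.0035, -0.035, 0.006], [0, 0, 0]],
    [0, [-0.0035, -0.035, 0.006], [0, 0, 0]],
    [0, [-0.003, -0.035, 0.006], [0, 0, 0]],
    [0, [-0.002, -0.025, 0.006], [0, 0, 0]],
    [0, [-0.001, -0.013, 0.005], [0, 0, 0]],
    [0, [-0.0006, -0.0058, 0.0045], [0, 0, 0]],
    [0, [0, 0, 0], [0, 0, 0]],
    [0, [0, 0, 0], [0, 0, 0]],
    [0, [0, 0, 0], [0, 0, 0]],
    [0, [0, 0, 0], [0, 0, 0]]
  ]
}}

```text
time: 24.03
eef_pos: [0.4517, 0.0277, 0.1261]
tcp_rot: [0.998, 0.056, 0.003, 0.002]
contact_force: [-1.2, 0.2, -2.0]
opening: 0.176
finger_force: 49.0
```

```bash
python3 -c "
from t import *
report()
im=read_camera('scene');cv2.imwrite('pics/s9.png',cv2.cvtColor(im,cv2.COLOR_RGB2BGR))
im=read_camera('top');cv2.imwrite('pics/t9.png',cv2.cvtColor(im,cv2.COLOR_RGB2BGR))
im=read_camera('wrist');cv2.imwrite('pics/w9.png',cv2.cvtColor(im,cv2.COLOR_RGB2BGR))
g=cv2.cvtColor(im,cv2.COLOR_RGB2GRAY).astype(int)
for r in(5,20,40): print(r,np.sort(np.abs(np.diff(g[r])).argsort()[-6:]))
"
```

```text
24.0333 [-0.162  -0.1013  2.1989 -0.0031  1.0378  1.2987] [0.4517 0.0277 0.1261] [0.9984 0.0558 0.0027 0.002 ] [-1.1582  0.1774 -2.0282] [ 0.0025  0.0198 -0.0306] 0.17605112949350227 48.964592814445496
glass [0.5706 0.0405 0.2024] normal elev -44.75295519819788 azim 6.215750524376179
target [0.4497 0.0296 0.1242] [ 0.001  -0.0006 -1.    ] rotvec tool [ 0.0036 -0.0043 -0.0014] shift in new tool axes [-0.0017 -0.002   0.0019] in present [-0.0017 -0.0021  0.0019]
5 [152 153 154 410 411 412]
20 [154 155 161 396 401 402]
40 [155 156 178 179 377 400]
```

```bash
python3 - <<'E'
from h import *
np.set_printoptions(precision=4,suppress=True)
t=cam('top');a=cv2.imread('pics/top0.png');big=cv2.resize(a[100:290,190:410],None,fx=8,fy=8,interpolation=cv2.INTER_CUBIC);g=cv2.cvtColor(big,cv2.COLOR_BGR2GRAY)
un=lambda p,z:at(t,190+(p[0]+.5)/8-.5,100+(p[1]+.5)/8-.5,z)
m=(g>150).astype(np.uint8);k,l,st,ce=cv2.connectedComponentsWithStats(m);i=l[int(100*8/3),int(225*8/3)]
cn=cv2.findContours((l==i).astype(np.uint8),0,1)[0][0];(cx,cy),sz,an=cv2.minAreaRect(cn);print('box',cx,cy,sz,an)
for z in(.22,.225):
  B=cv2.boxPoints(((cx,cy),sz,an));W=np.array([un(p,z) for p in B]);e=np.diff(W[[0,1,2]],axis=0)[:,:2];print(z,un((cx,cy),z),np.linalg.norm(e,axis=1),np.degrees(np.arctan2(e[:,1],e[:,0])))
# jar rim in top: search circle
th=np.linspace(0,2*np.pi,120);gg=cv2.cvtColor(a,cv2.COLOR_BGR2GRAY).astype(np.float32)
S=lambda x,y,r:cv2.remap(gg,*[v.astype(np.float32).copy() for v in proj(t,np.c_[x+r*np.cos(th),y+r*np.sin(th),0*th+.078]).T],1)
print('jar',min((-(S(x,y,.062)-S(x,y,.068)).mean()-(S(x,y,.058)-S(x,y,.051)).mean(),x,y) for x in np.arange(.558,.58,.0005) for y in np.arange(.034,.052,.0005)))
# wrist w2 same fit
d=np.load('w2.npz');c=cam('wrist',{'eef_pos':d['p'],'tcp_rot':d['q']});gg=cv2.cvtColor(d['im'],cv2.COLOR_RGB2GRAY).astype(np.float32)
S=lambda x,y,r:cv2.remap(gg,*[v.astype(np.float32).copy() for v in proj(c,np.c_[x+r*np.cos(th),y+r*np.sin(th),0*th+.078]).T],1)
print('jar w2',min((-(S(x,y,.063)-S(x,y,.067)).mean(),x,y) for x in np.arange(.558,.58,.0005) for y in np.arange(.034,.052,.0005)))
E
```

```text
box 599.030517578125 269.72467041015625 (128.1493377685547, 127.17520904541016) 82.27816772460938
0.22 [0.8148 0.072  0.22  ] [0.0453 0.0465] [ -83.2033 -173.1314]
0.225 [0.8135 0.0717 0.225 ] [0.0452 0.0463] [ -83.2033 -173.1314]
jar (np.float32(-113.18373), np.float64(0.5669999999999991), np.float64(0.04350000000000001))
jar w2 (np.float32(-85.44487), np.float64(0.5714999999999986), np.float64(0.04350000000000001))
```

Emit:
{"op": "move_arm", "data": {
  "moves": [
    [0, [-0.001, -0.001, 0.001], [0.0018, -0.002, -0.0007]],
    [0, [-0.0005, -0.001, 0.0008], [0.0018, -0.002, -0.0007]],
    [0, [0, 0, 0], [0, 0, 0]],
    [0, [0, 0, 0], [0, 0, 0]],
    [0, [0, 0, 0], [0, 0, 0]],
    [0, [0, 0, 0], [0, 0, 0]],
    [0, [0, 0, 0], [0, 0, 0]],
    [0, [0, 0, 0], [0, 0, 0]],
    [0, [0, 0, 0], [0, 0, 0]],
    [0, [0, 0, 0], [0, 0, 0]]
  ]
}}

```text
time: 25.02
eef_pos: [0.4493, 0.0306, 0.1239]
tcp_rot: [0.998, 0.057, 0.0, 0.0]
contact_force: [0.0, -0.8, -2.1]
opening: 0.183
finger_force: 49.0
```

```bash
python3 -c "
from t import *
report()"
```

```text
25.0167 [-0.158  -0.1002  2.2025 -0.0001  1.0388  1.2983] [0.4493 0.0306 0.1239] [0.9984 0.0572 0.0003 0.0001] [ 0.0401 -0.7861 -2.0507] [ 0.0059  0.0019 -0.0062] 0.1832043725113802 48.966296911239624
glass [0.5686 0.0435 0.1997] normal elev -45.01845883604749 azim 6.6121561873131
target [0.4497 0.0296 0.1242] [ 0.001  -0.0006 -1.    ] rotvec tool [-0.0004  0.0003  0.0016] shift in new tool axes [ 0.0003  0.001  -0.0003] in present [ 0.0003  0.001  -0.0003]
```

```bash
python3 -c "
from plant import *
print(sign_off())"
```

```text
the job is handed in; nothing more can be done
None
```

I handed the job in at about 25 s, with the ball at the bottom of the jar and the arm holding the mirror over the jar's mouth at 45° facing the camera; in the first try at lowering the ball the finger knuckles pressed on the jar rim (about 23 N), so I regripped it, and the jar may have shifted by 1–2 mm at most.

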